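# Centre the egg cup on its display plinth

### The arm

A 6-joint arm with a two-finger parallel gripper is mounted at the origin on the work surface; the furniture and walls round the work are solid. World frame = base frame: x ahead of the robot, y to its left, z up, the work surface at z = 0. Lengths are in m, angles in degrees, forces in N, time in s.
With the tool pointing down it reaches from about 0.35 to 0.975 m from the base axis. Payload 17.4 kg.
Tool frame: the origin (TCP) lies at the very end of the fingers, on their centre line; the grasp point (between the pads) lies 19 mm behind it; z points along the fingers, x is the direction in which the jaws open and shut, and the axes are right-handed (so a half turn about z gives the same grasp; the last joint's range is limited). The gripper opens to 85 mm and grips with 20 to 120 N. Pads are 22 mm wide; open, the fingers measure 114 mm over their backs; the gripper's body (76 mm by 85 mm) begins 54 mm behind the grasp point. The pads swing forward as they close: fully open they stand 13 mm farther back than shut.
Start: joints at [-73.213, 6.646, 82.598, -0, 90.757, -2.166], TCP at [0.219, -0.638, 0.231] pointing down, gripper open.
Joint ranges: [-162.19, 162.19], [-47.58, 125.68], [4.15, 143.07], [-65.23, 245.23], [0.69, 171.88], [-170.13, 170.13]. Speed limits (degrees/s): [108.29, 108.29, 127.2, 180, 180, 180].

### API

Orientations are given as a 3x3 rotation matrix whose columns are the frame's x, y, z axes.
In Python, from bench import readout, capture, ctrl gives the robot as it stands.
- The arm moves only by the shell command python3 -m pendant 'ROWS' [FORCE]. ROWS is JSON, a list of rows, each a list of 3 entries, a list of its own where there are three numbers: the turn, a rotation vector about the tool's x, y, z in degrees, then the shift along the tool's x, y, z in mm, then the finger opening in mm, from 0 to 85.4. In form: [[[rx, ry, rz], [x, y, z], grip], ...]. A call has 1 to 12 rows; each row shifts and turns the commanded pose from where the row before left it, along the tool's axes as they then stand; what a row does not reach is not made up. A row lasts 1/8 s, in which the tool goes at most 62.5 mm and 10.7 degrees, less where a joint would pass 70% of its speed; a pose out of reach is approached as far as the arm can. A call with a gripper value outside its range is refused whole. The fingers move at their own pace and stop on an object; FORCE is the grip in N (left out, the last holds). Time passes only in rows, so rows that do not move let the fingers close. It gives the time, the measured TCP pose, the force and the opening at its end, in the units of the state.
- readout.get_state(): the state, without advancing time (a new reading comes with each control period).
- capture(name): name is "scene" or "top" or "wrist"; returns a dict with "img" (480x640x3 uint8, blue, green, red), "depth" (480x640 float32, m along the optical axis (not along the pixel's ray), 0 where there is no reading), "intrinsics" (3x3 intrinsics, pixels), "eye" and "rotation" of the camera in the world. Camera axes: x right, y up, looking along -z (the intrinsics and any distortion apply to the point x, -y, -z); pixel columns grow to the right and rows downward; lengths in m; the calibration is good to about 2 mm. A picture is of the moment at which its call begins.
- ctrl.close_job(): hands the job in, once; it reports no verdict.
The state is a dict: "t": time; "qpos": joint angles; "joint_velocities": joint speeds; "effort": joint torques, N m; "eef_pos": TCP position; "tcp_rot": TCP orientation; "force": force on the tool from outside, world axes, zero at the start; "ft_torque": the same for the moment, N m; "opening": opening from 0.0 (shut) to 1.0 (fully open).
Only numpy, scipy, OpenCV 4.12 (cv2) and the standard library are available. Lean on these libraries where they do the work, as an engineer would, in place of code of your own. Each camera call takes 0.05 s, during which the arm holds its last target.

### The job

The wobbly egg in its little wooden egg cup stands off to one side of its round plinth, close to the rim. With light taps of the fingertips low against its foot, slide it over the plinth until it stands upright and at rest in the middle, with an even margin all round. Never pinch it, lift it, hit it hard, tip it or knock it off, and leave the jars on the other two plinths and the dish, stopper and pocket lens beside them where they are.

Things in the scene. Friction and masses are not known exactly. Their poses are not given: they have to be found in the camera images.
- egg_cup: White egg fixed in a dark wooden egg cup: one top-heavy piece, about 90 g, 60 mm high. Widest at its round flat foot: 40 mm across, upright edge 9 mm high; stem 13 mm at z 21 mm, cup 27 mm at 31 to 34 mm, egg 27 mm. Origin: centre of the foot's underside, z up. Starts 13 to 19 mm off centre, in any direction. Pushed at the foot it slides and stops with the push; pushed higher it tips.
- plinth_egg_top (a point): Centre of the flat top of the plinth that carries the egg cup, z up. Turned wooden stand fixed to the cabinet top, 45 mm high, top 78 mm and base 90 mm in diameter. Three such plinths stand in a row from left to right, 140 mm or more apart; the egg cup may be on any of them.
- jar_pale: Bystander: glass specimen jar with a pale screw lid, 43 mm in diameter and 74 mm high, standing loose on the middle of another plinth (top 45 mm above the cabinet top). Origin: centre of its underside.
- jar_dark: Bystander: glass specimen jar with a black screw lid, 44 mm in diameter and 74 mm high, standing loose on the middle of the third plinth. Origin: centre of its underside.
- dish: Bystander: glass petri dish, 62 mm in diameter, 14 mm high, on the cabinet top behind the plinths. Origin: centre of its underside.
- stopper: Bystander: tapered rubber stopper, 30 mm in diameter, 26 mm high, on the cabinet top behind the plinths. Origin: centre of its underside.
- lens: Bystander: folding pocket lens, 28 x 45 x 12 mm, lying on the cabinet top in front of the plinths. Origin: centre of its underside.
There are look-alikes about, which are no part of the job. What is shaped like the egg_cup but green is not meant.

How it is judged:
By the outcome, as a careful person would: the job done as asked, in the order asked, and still so for the second after the job is handed in, with the robot touching nothing.
It also fails if it takes over 48 s, if anything falls off the work surface, if the arm or the gripper's body presses on something with over 40 N, if the wrist force passes 120 N, or if a joint passes its speed limit or range.

## Working session

There is one attempt and no reset: what is moved stays moved. The work goes in short steps, Python scripts to look and compute and a shell command to move; the robot and the scene stay as the last step left them, time stands still between calls to the robot, and variables do not carry over. Pictures are saved under pics/ and viewed, and the job is handed in when it is done.

```bash
ls; mkdir -p pics; python3 - <<'E'
from bench import readout,capture
import cv2,numpy as np,pickle
s=readout.get_state();print(s['t'],s['eef_pos'],s['tcp_rot'],s['opening'],s['force'])
for n in['scene','top']:
    c=capture(n);cv2.imwrite(f'pics/{n}0.png',c['img']);print(n,c['eye'],c['rotation'],c['intrinsics'],c.keys());pickle.dump(c,open(f'{n}0.pkl','wb'))
E
```

```text
pics
0.0 [ 0.21918686 -0.63822167  0.23055941] [[ 3.24788053e-01 -9.45786764e-01 -3.41711373e-04]
 [-9.45786118e-01 -3.24788231e-01  1.10646551e-03]
 [-1.15746427e-03 -3.61809075e-05 -9.99999329e-01]] 0.997202782360925 [ 0.01944096 -0.10509606  0.66860178]
scene [ 0.81999989 -0.47733066  0.57574112] [[ 0.88974674 -0.25720398  0.37708997]
 [ 0.45625413  0.52561349 -0.7180269 ]
 [-0.0135242   0.81091095  0.58501327]] [[452.5224673    0.         322.16357812]
 [  0.         452.5224673  239.50076671]
 [  0.           0.           1.        ]] dict_keys(['img', 'depth', 'intrinsics', 'eye', 'rotation'])
top [0.33307221 0.13140945 0.87529154] [[-0.00130369  0.98076818 -0.19517193]
 [-0.99970925 -0.00597745 -0.02335986]
 [-0.02407724  0.19508473  0.98049081]] [[489.96773982   0.         317.2576935 ]
 [  0.         489.96773982 235.43669723]
 [  0.           0.           1.        ]] dict_keys(['img', 'depth', 'intrinsics', 'eye', 'rotation'])
```

View pics/scene0.png

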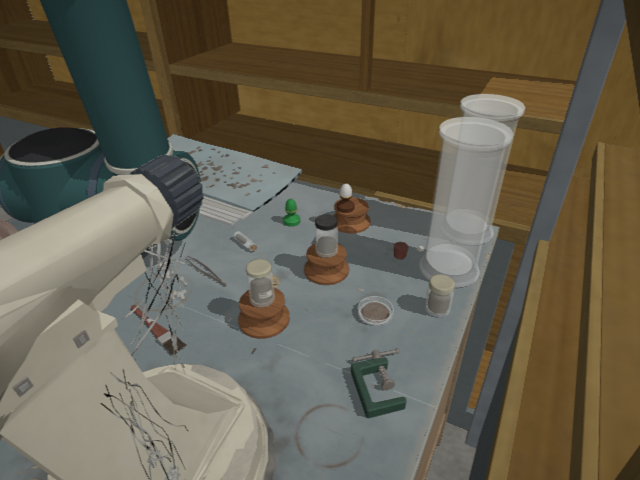

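View pics/top0.png

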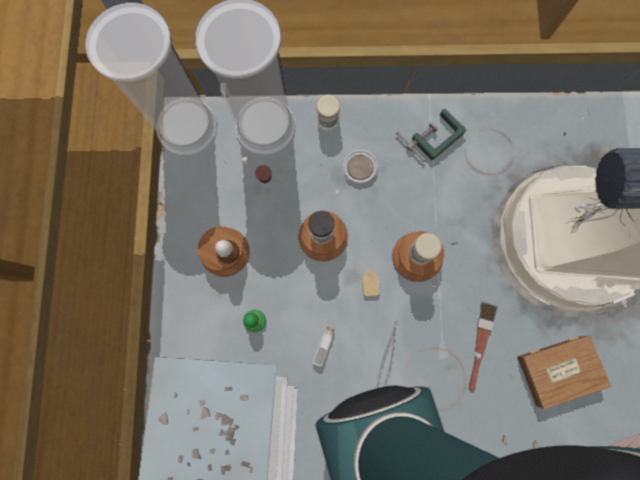

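The white egg in its brown cup is at top (225,248), scene (346,195). The look-alike at top (255,320), scene (291,212) is green and so not meant. I'll enlarge a crop to confirm this.

```bash
python3 - <<'E'
import cv2,numpy as np,pickle
t=pickle.load(open('top0.pkl','rb'))['img'];s=pickle.load(open('scene0.pkl','rb'))['img']
a=cv2.resize(t[215:285,185:265],None,fx=5,fy=5,interpolation=cv2.INTER_CUBIC)
b=cv2.resize(s[175:245,315:390],None,fx=5,fy=5,interpolation=cv2.INTER_CUBIC)
cv2.imwrite('pics/crop0.png',np.hstack([a,b]))
E
```

```text
(no output)
```

View pics/crop0.png

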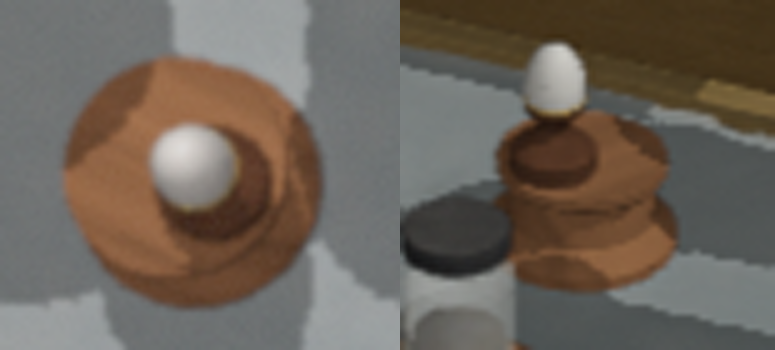

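```bash
cat > h.py <<'E'
import numpy as np,cv2,pickle
def cloud(c):
    K=c['intrinsics'];d=c['depth'];v,u=np.mgrid[0:480,0:640]
    P=np.stack([(u-K[0,2])/K[0,0]*d,-(v-K[1,2])/K[1,1]*d,-d],-1)
    W=P@np.array(c['rotation']).T+c['eye'];W[d<=0]=np.nan
    return W
def ray(c,u,v,z):
    K=c['intrinsics'];r=np.array(c['rotation'])@np.array([(u-K[0,2])/K[0,0],-(v-K[1,2])/K[1,1],-1])
    e=np.array(c['eye']);return e+r*(z-e[2])/r[2]
def proj(c,p):
    q=np.array(c['rotation']).T@(np.array(p)-c['eye']);K=c['intrinsics']
    return K[0,0]*q[0]/-q[2]+K[0,2], K[1,1]*(-q[1])/-q[2]+K[1,2]
E
python3 - <<'E'
from h import *
for n,box in(('top',(190,215,262,285)),('scene',(325,175,385,240))):
    c=pickle.load(open(n+'0.pkl','rb'));W=cloud(c)
    u0,v0,u1,v1=box;w=W[v0:v1,u0:u1].reshape(-1,3);z=w[:,2]
    h=np.histogram(z,bins=np.arange(-.01,.12,.003));print(n,[(round(b,3),k) for k,b in zip(*h) if k])
    for lo,hi in((.041,.049),(.051,.058),(.085,.12)):
        p=w[(z>lo)&(z<hi)]
        if len(p)>4:
            (x,r)=cv2.minEnclosingCircle(p[:,:2].astype(np.float32));print(lo,len(p),p.mean(0).round(4),x,r)
W=cloud(pickle.load(open('top0.pkl','rb')))
for u,v in((320,222),(425,245),(360,167),(264,174),(323,348),(371,285),(120,45)):print(u,v,W[v,u].round(3))
E
```

```text
top [(np.float64(-0.007), np.int64(15)), (np.float64(-0.004), np.int64(790)), (np.float64(-0.001), np.int64(1896)), (np.float64(0.002), np.int64(293)), (np.float64(0.005), np.int64(76)), (np.float64(0.008), np.int64(167)), (np.float64(0.011), np.int64(150)), (np.float64(0.014), np.int64(58)), (np.float64(0.017), np.int64(5)), (np.float64(0.038), np.int64(8)), (np.float64(0.041), np.int64(216)), (np.float64(0.044), np.int64(775)), (np.float64(0.047), np.int64(128)), (np.float64(0.05), np.int64(9)), (np.float64(0.053), np.int64(37)), (np.float64(0.056), np.int64(104)), (np.float64(0.059), np.int64(55)), (np.float64(0.062), np.int64(6)), (np.float64(0.077), np.int64(8)), (np.float64(0.08), np.int64(16)), (np.float64(0.083), np.int64(7)), (np.float64(0.086), np.int64(16)), (np.float64(0.089), np.int64(15)), (np.float64(0.092), np.int64(21)), (np.float64(0.095), np.int64(29)), (np.float64(0.098), np.int64(42)), (np.float64(0.101), np.int64(47)), (np.float64(0.104), np.int64(28)), (np.float64(0.107), np.int64(3))]
0.041 1108 [0.4789 0.3245 0.0453] (0.4775594174861908, 0.3199377655982971) 0
[... 1504 characters left out ...]
t64(46)), (np.float64(0.101), np.int64(35)), (np.float64(0.104), np.int64(24)), (np.float64(0.107), np.int64(10)), (np.float64(0.11), np.int64(15)), (np.float64(0.113), np.int64(20)), (np.float64(0.116), np.int64(98))]
0.041 350 [0.4866 0.3139 0.0445] (0.47698885202407837, 0.31850460171699524) 0.04026789218187332
0.051 75 [0.4742 0.2939 0.0552] (0.4723445773124695, 0.3008480966091156) 0.02115422859787941
0.085 414 [0.5037 0.1797 0.1049] (0.49178457260131836, 0.2151440680027008) 0.09623446315526962
320 222 [0.505 0.145 0.118]
425 245 [ 0.468 -0.019  0.118]
360 167 [0.634 0.073 0.009]
264 174 [0.617 0.248 0.026]
323 348 [0.308 0.142 0.017]
371 285 [0.416 0.058 0.012]
120 45 [0.712 0.409 0.288]
```

```bash
python3 - <<'E'
from h import *
from bench import capture
for n,pts in(('scene',((100,60),(130,130),(50,130),(50,190),(170,200),(100,230),(20,280),(60,380),(230,400),(150,320),(440,230),(480,110),(195,215))),('top',((380,400),(450,440),(600,470),(620,180),(560,220),(600,300),(520,250),(565,370),(165,430),(130,40)))):
    W=cloud(pickle.load(open(n+'0.pkl','rb')))
    for u,v in pts:print(n,u,v,W[v,u].round(3))
print(np.round([proj(pickle.load(open('scene0.pkl','rb')),p) for p in([0.22,-.64,.23],[0,0,0],[0,0,.4])]))
c=capture('wrist');cv2.imwrite('pics/w0.png',c['img']);print(c['eye'],c['rotation'])
E
```

```text
scene 100 60 [ 0.221 -0.018  0.408]
scene 130 130 [0.221 0.    0.295]
scene 50 130 [-0.028  0.02   0.244]
scene 50 190 [ 0.049 -0.067  0.176]
scene 170 200 [ 0.524 -0.218  0.36 ]
scene 100 230 [ 0.525 -0.295  0.373]
scene 20 280 [ 0.529 -0.365  0.377]
scene 60 380 [ 0.527 -0.373  0.277]
scene 230 400 [ 0.545 -0.219  0.064]
scene 150 320 [ 0.294 -0.123  0.007]
scene 440 230 [0.699 0.205 0.116]
scene 480 110 [0.706 0.354 0.286]
scene 195 215 [0.243 0.079 0.092]
top 380 400 [0.245 0.064 0.189]
top 450 440 [0.238 0.023 0.401]
top 600 470 [0.268 0.002 0.62 ]
top 620 180 [ 0.491 -0.176  0.373]
top 560 220 [ 0.514 -0.247  0.084]
top 600 300 [ 0.385 -0.313  0.056]
top 520 250 [ 0.469 -0.19   0.055]
top 565 370 [ 0.273 -0.256  0.031]
top 165 430 [0.18  0.397 0.045]
top 130 40 [0.72  0.397 0.287]
[[-554.  547.]
 [  91.  242.]
 [  17.   48.]]
[ 0.29476931 -0.61325751  0.37339867] [[ 3.25854318e-01  8.98578293e-01  2.93897967e-01]
 [-9.45419862e-01  3.09872935e-01  1.00797063e-01]
 [-4.96973411e-04 -3.10702134e-01  9.50507200e-01]]
```

View pics/w0.png

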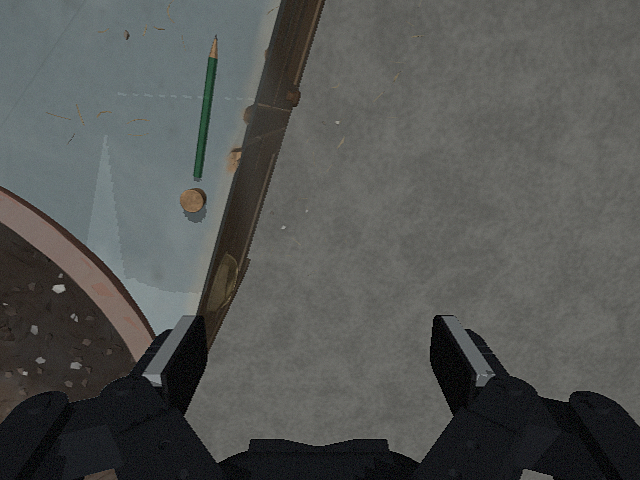

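```bash
python3 - <<'E'
from h import *
for n in('scene','top'):
    W=cloud(pickle.load(open(n+'0.pkl','rb'))).reshape(-1,3);W=W[~np.isnan(W[:,0])]
    m=(W[:,1]<-.08)&(W[:,2]>.1)&(W[:,0]>.05)
    if m.any(): print(n,m.sum(),W[m].min(0).round(3),W[m].max(0).round(3))
    m=(W[:,1]>.1)&(W[:,2]>.125)&(W[:,0]<.6)&(W[:,0]>.1)&(W[:,1]<.5)
    if m.any(): print(n,m.sum(),W[m].min(0).round(3),W[m].max(0).round(3))
E
```

```text
scene 55141 [ 0.435 -0.424  0.1  ] [ 0.956 -0.08   0.484]
scene 180 [0.205 0.1   0.127] [0.229 0.151 0.216]
top 6578 [ 0.176 -0.353  0.1  ] [ 0.906 -0.174  0.387]
top 2388 [0.138 0.1   0.126] [0.241 0.152 0.239]
```

```bash
python3 -m pendant '[[[0,0,0],[0,0,-60],0],[[0,0,0],[0,0,-60],0],[[0,0,0],[0,0,-60],0],[[0,0,0],[0,0,-60],0],[[0,0,0],[0,0,-60],0],[[0,0,0],[-38,-26,0],0],[[0,0,0],[-38,-26,0],0],[[0,0,0],[-38,-26,0],0],[[0,0,0],[-38,-26,0],0],[[0,0,0],[-38,-26,0],0],[[0,0,0],[-38,-26,0],0]]' 20
```

```text
t: 1.52
eef_pos: [0.2928, -0.3706, 0.5311]
tcp_rot: [[0.325, -0.946, -0.0], [-0.946, -0.325, 0.0], [-0.0, -0.0, -1.0]]
force: [1.1, 0.2, 0.5]
opening: 0.003
```

```bash
python3 -m pendant '[[[0,0,0],[-39,-26,0],0],[[0,0,0],[-39,-26,0],0],[[0,0,0],[-39,-26,0],0],[[0,0,0],[-39,-26,0],0],[[0,0,0],[-39,-26,0],0],[[0,0,0],[-39,-26,0],0],[[0,0,0],[-39,-26,0],0],[[0,0,0],[-39,-26,0],0],[[0,0,0],[-39,-26,0],0],[[0,0,0],[-39,-26,0],0],[[0,0,0],[-39,-26,0],0],[[0,0,0],[-39,-26,0],0]]'
python3 -m pendant '[[[0,0,-10],[0,0,40],0],[[0,0,-10],[0,0,40],0],[[0,0,-10],[0,0,40],0],[[0,0,-10],[0,0,40],0],[[0,0,-9],[0,0,0],0],[[0,0,0],[0,0,0],0]]'
```

```text
t: 3.02
eef_pos: [0.4358, 0.1735, 0.5312]
tcp_rot: [[0.325, -0.946, 0.0], [-0.946, -0.325, -0.0], [0.0, -0.0, -1.0]]
force: [0.9, -0.7, -0.4]
opening: 0.001
t: 3.78
eef_pos: [0.4357, 0.1718, 0.3711]
tcp_rot: [[0.927, -0.376, -0.0], [-0.376, -0.927, -0.0], [-0.0, 0.0, -1.0]]
force: [-0.3, 0.0, 0.7]
opening: -0.004
```

```bash
python3 -m pendant '[[[0,0,0],[-8,-44,40],0],[[0,0,0],[-8,-44,40],0],[[0,0,0],[0,0,40],0],[[5,0,0],[0,0,0],0],[[0,0,0],[0,0,0],0]]'
python3 - <<'E'
from h import *
from bench import capture,readout
for n in('wrist','scene','top'):
    c=capture(n);cv2.imwrite(f'pics/{n}1.png',c['img']);pickle.dump(c,open(f'{n}1.pkl','wb'))
print(readout.get_state()['eef_pos'])
E
```

```text
t: 4.4
eef_pos: [0.454, 0.259, 0.2519]
tcp_rot: [[0.925, -0.378, 0.033], [-0.379, -0.922, 0.081], [0.0, -0.088, -0.996]]
force: [-0.0, -1.0, 0.0]
opening: -0.0
[0.45432067 0.25940348 0.25229381]
```

View pics/wrist1.png

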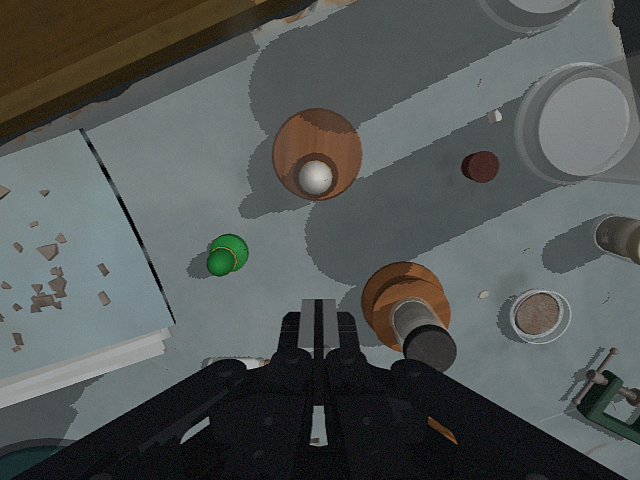

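View pics/scene1.png

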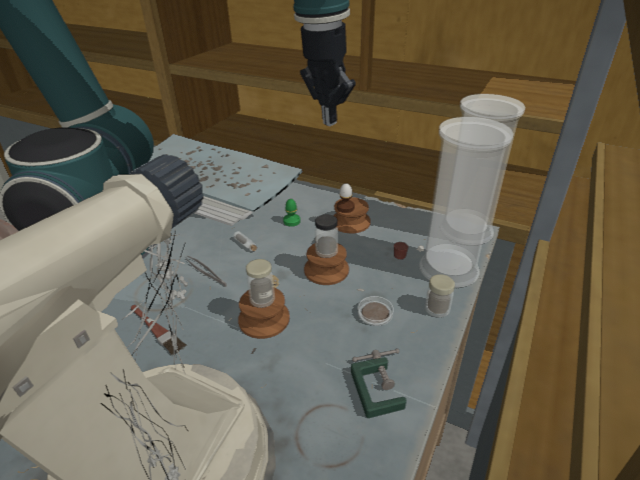

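The wrist view shows the plinth at (318,153), the egg at (316,177) and the green look-alike at (225,255). The shut fingers at (320,320) point straight at the cup. Next I measure from this view.

```bash
cat > m.py <<'E'
from h import *
import sys
def circ(p):
    p=p[:,:2];A=np.c_[2*p,np.ones(len(p))];s=np.linalg.lstsq(A,(p**2).sum(1),rcond=None)[0];return s[:2],np.sqrt(s[2]+s[:2]@s[:2])
def meas(n,c,P0=(.4775,.3195)):
    W=cloud(c);r=np.hypot(W[...,0]-P0[0],W[...,1]-P0[1]);z=W[...,2]
    out={}
    for nm,lo,hi,R in(('plinth',.0405,.115,.048),('foot',.051,.115,.041),('egg',.087,.115,.041)):
        m=((z>lo)&(z<hi)&(r<R)).astype(np.uint8)
        k,l,st,_=cv2.connectedComponentsWithStats(m)
        if k<2: continue
        m=(l==1+st[1:,4].argmax())
        w=W[m];(x,y),R2=cv2.minEnclosingCircle(w[:,:2].astype(np.float32))
        out[nm]=(round(x,4),round(y,4),round(R2,4),int(m.sum()))
    if n: print(n,out)
    return out
if __name__=='__main__':
    for f in sys.argv[1:]:meas(f,pickle.load(open(f+'.pkl','rb')))
E
python3 m.py top0 top1 wrist1 scene1
python3 - <<'E'
from h import *
c=pickle.load(open('wrist1.pkl','rb'));im=c['img']
cv2.imwrite('pics/wc1.png',cv2.resize(im[100:210,265:370],None,fx=5,fy=5,interpolation=cv2.INTER_CUBIC))
# plinth+cup brown mask
hsv=cv2.cvtColor(im,cv2.COLOR_BGR2HSV);m=cv2.inRange(hsv,(2,70,30),(22,255,255));m[:95]=0;m[215:]=0;m[:,:265]=0;m[:,370:]=0
w=cv2.inRange(hsv,(0,0,110),(180,60,255));
cs,_=cv2.findContours(m,cv2.RETR_EXTERNAL,cv2.CHAIN_APPROX_NONE);k=max(cs,key=cv2.contourArea);e=cv2.fitEllipse(k);print(e)
print(proj(c,(.4775,.3195,.045)),proj(c,(.471,.304,.054)))
E
```

```text
top0 {'plinth': (0.4776, 0.3199, 0.0393, 1567), 'foot': (0.4704, 0.3043, 0.0198, 439), 'egg': (0.4701, 0.3042, 0.0132, 197)}
top1 {'plinth': (0.4643, 0.3042, 0.0327, 360), 'foot': (0.4665, 0.3001, 0.0185, 171), 'egg': (0.4629, 0.2952, 0.0042, 11)}
wrist1 {'plinth': (0.4771, 0.3177, 0.039, 6026), 'foot': (0.4699, 0.3025, 0.02, 1594), 'egg': (0.4701, 0.3025, 0.0131, 829)}
scene1 {'plinth': (0.477, 0.3192, 0.041, 684), 'foot': (0.4705, 0.3017, 0.0199, 324), 'egg': (0.4696, 0.3021, 0.0125, 99)}
((316.6196594238281, 153.94976806640625), (88.91100311279297, 91.39111328125), 177.68167114257812)
(np.float64(316.1983939877335), np.float64(153.54908584856133)) (np.float64(315.99414799358857), np.float64(173.19916598127588))
```

View pics/wc1.png

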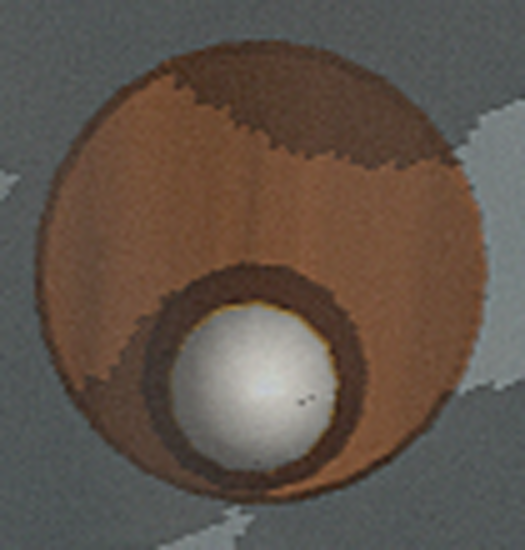

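```bash
python3 -m pendant '[[[0,0,2.8],[-4,0,0],0],[[0,0,0],[0,3.5,40],0],[[0,0,0],[0,3.5,40],0],[[0,0,0],[0,3.5,40],0],[[0,0,0],[0,1.8,20],0],[[0,0,0],[0,0,0],0],[[0,0,0],[0,0,0],0]]'
python3 - <<'E'
from bench import readout
s=readout.get_state();print(s['eef_pos'],s['force'])
E
```

```text
t: 5.42
eef_pos: [0.4504, 0.2615, 0.1125]
tcp_rot: [[0.907, -0.419, 0.034], [-0.42, -0.904, 0.081], [-0.003, -0.088, -0.996]]
force: [-0.6, 0.5, 0.1]
opening: 0.001
[0.45044022 0.26148587 0.11254408] [-0.58656222  0.50063355  0.10114353]
```

```bash
python3 -m pendant '[[[0,0,0],[0,1.4,16],0],[[0,0,0],[0,1.4,16],0],[[0,0,0],[0,1.4,16],0],[[0,0,0],[0,1.3,15],0],[[0,0,0],[0,0,0],0],[[0,0,0],[0,0,0],0]]'
cat > look.py <<'E'
from m import *
from bench import capture,readout
i=sys.argv[1];s=readout.get_state();print(s['t'],s['eef_pos'],s['force'].round(2) if hasattr(s['force'],'round') else s['force'])
for n in sys.argv[2:] or ['wrist','scene']:
    c=capture(n);cv2.imwrite(f'pics/{n}{i}.png',c['img']);pickle.dump(c,open(f'{n}{i}.pkl','wb'));meas(n,c)
E
python3 look.py 2
```

```text
t: 6.18
eef_pos: [0.4497, 0.2613, 0.0479]
tcp_rot: [[0.907, -0.419, 0.033], [-0.42, -0.904, 0.081], [-0.004, -0.087, -0.996]]
force: [-0.4, 0.9, 1.1]
opening: -0.0
6.175 [0.44970342 0.26134188 0.04790849] [-0.38  0.85  1.11]
wrist {'plinth': (0.4773, 0.318, 0.0392, 33296), 'foot': (0.4701, 0.3031, 0.02, 9630), 'egg': (0.4701, 0.3031, 0.0131, 6478)}
scene {'plinth': (0.4784, 0.3181, 0.0407, 572), 'foot': (0.4702, 0.302, 0.0198, 217), 'egg': (0.4788, 0.2998, 0.0066, 16)}
```

View pics/wrist2.png

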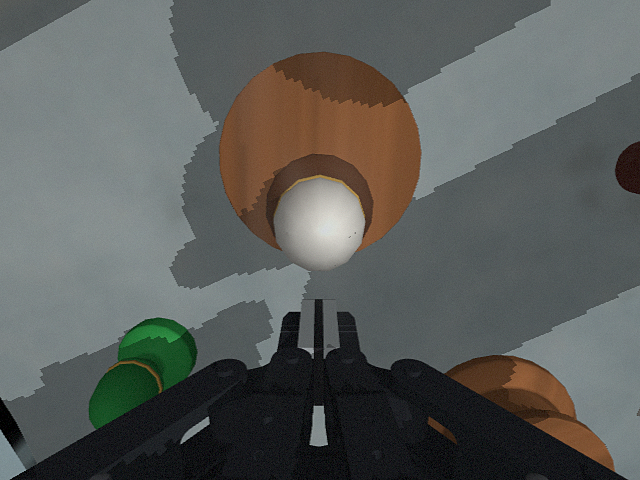

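View pics/scene2.png

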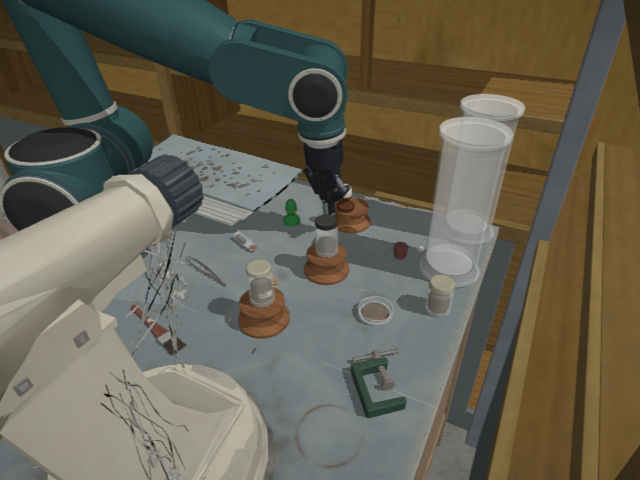

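```bash
python3 -m pendant '[[[0,0,0],[0,-3,0.26],0],[[0,0,0],[0,-3,0.26],0],[[0,0,0],[0,-3,0.26],0],[[0,0,0],[0,-1.5,0.13],0],[[0,0,0],[0,-1.5,0.13],0],[[0,0,0],[0,-1.5,0.13],0],[[0,0,0],[0,-1.5,0.13],0],[[0,0,0],[0,-1.5,0.13],0],[[0,0,0],[0,-1.5,0.13],0],[[0,0,0],[0,-1.5,0.13],0],[[0,0,0],[0,0,0],0],[[0,0,0],[0,0,0],0]]'
python3 look.py 3 wrist
```

```text
t: 7.78
eef_pos: [0.4577, 0.279, 0.0475]
tcp_rot: [[0.908, -0.419, 0.033], [-0.42, -0.904, 0.081], [-0.004, -0.087, -0.996]]
force: [0.1, -0.0, 0.9]
opening: 0.001
7.775 [0.45769642 0.27902428 0.04754353] [ 0.07 -0.    0.88]
wrist {'plinth': (0.4749, 0.314, 0.0434, 41817), 'foot': (0.4694, 0.3021, 0.0241, 15466), 'egg': (0.4714, 0.3063, 0.0131, 6229)}
```

View pics/wrist3.png

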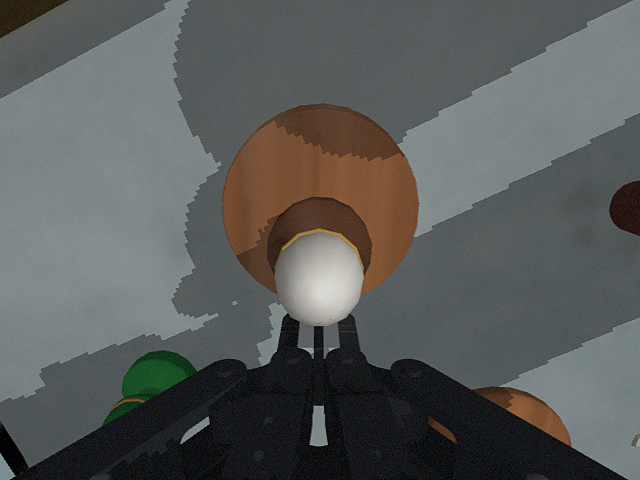

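```bash
python3 -m pendant '[[[0,0,0],[0,-1,0.09],0],[[0,0,0],[0,-1.2,0.1],0],[[0,0,0],[0,-1.2,0.1],0],[[0,0,0],[0,-1.2,0.1],0],[[0,0,0],[0,-1.2,0.1],0],[[0,0,0],[0,-1.2,0.1],0],[[0,0,0],[0,-1.2,0.1],0],[[0,0,0],[0,-1.2,0.1],0],[[0,0,0],[0,-0.6,0.1],0],[[0,0,0],[0,0,0],0],[[0,0,0],[0,0,0],0]]'
python3 look.py 4 wrist
```

```text
t: 9.2
eef_pos: [0.4619, 0.2882, 0.0476]
tcp_rot: [[0.908, -0.419, 0.033], [-0.42, -0.904, 0.081], [-0.004, -0.087, -0.996]]
force: [-0.4, -0.6, -0.4]
opening: 0.0
9.2 [0.46193098 0.28815899 0.04756474] [-0.36 -0.59 -0.44]
wrist {'plinth': (0.4745, 0.3133, 0.0442, 45163), 'foot': (0.4703, 0.3039, 0.032, 21701), 'egg': (0.475, 0.3153, 0.0131, 6238)}
```

View pics/wrist4.png

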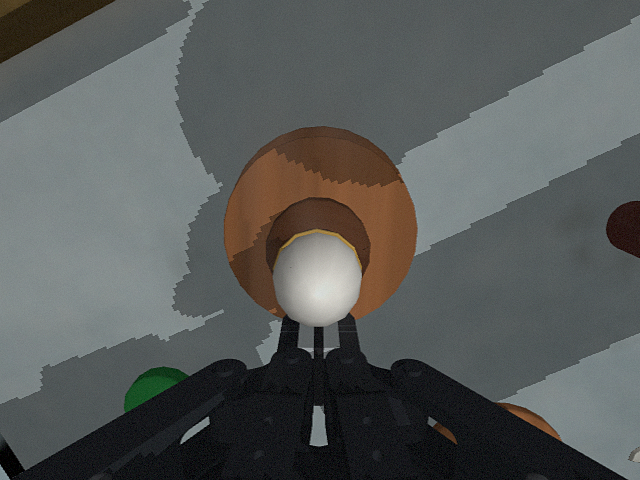

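```bash
python3 -m pendant '[[[0,0,0],[0,-1,0.09],0],[[0,0,0],[0,-1,0.09],0],[[0,0,0],[0,-0.8,0.07],0],[[0,0,0],[0,0,0],0],[[0,0,0],[0,0,0],0],[[0,0,0],[0,2,0],0],[[0,0,0],[0,4,0],0],[[0,0,0],[0,5,0],0],[[0,0,0],[0,6,0],0],[[0,0,0],[0,0,0],0],[[0,0,0],[0,0,0],0]]'
python3 look.py 5
```

```text
t: 10.62
eef_pos: [0.4561, 0.2753, 0.0462]
tcp_rot: [[0.907, -0.419, 0.033], [-0.42, -0.904, 0.081], [-0.004, -0.087, -0.996]]
force: [0.2, -0.8, 0.4]
opening: 0.001
10.625 [0.45605602 0.27530939 0.04616131] [ 0.17 -0.84  0.44]
wrist {'plinth': (0.4772, 0.3179, 0.0393, 31168), 'foot': (0.4759, 0.3175, 0.02, 9898), 'egg': (0.4761, 0.3178, 0.013, 6701)}
scene {'plinth': (0.4764, 0.3148, 0.0426, 529), 'foot': (0.4767, 0.3171, 0.0201, 200), 'egg': (0.4854, 0.3166, 0.0049, 11)}
```

View pics/wrist5.png

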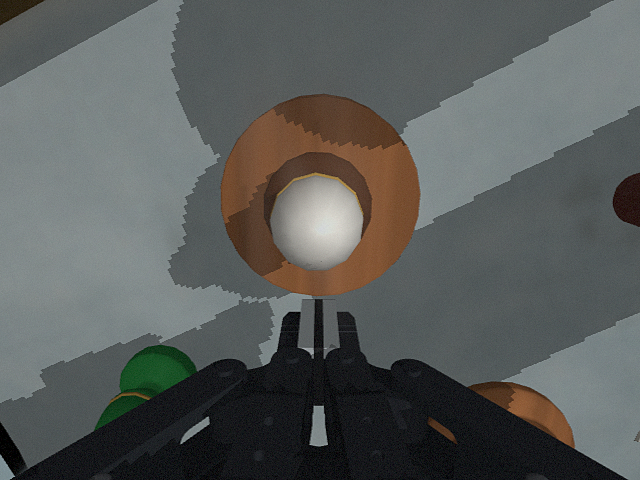

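```bash
python3 -m pendant '[[[0,0,0],[0,0,-30],0],[[0,0,0],[0,0,-30],0],[[0,0,0],[0,0,-30],0],[[0,0,10],[0,0,0],0],[[0,0,10],[0,0,0],0],[[0,0,10],[0,0,0],0],[[0,0,10],[0,0,0],0],[[0,0,10],[0,0,0],0],[[0,0,0],[0,0,0],0],[[0,0,0],[0,0,0],0]]'
python3 - <<'E'
from h import *
from bench import readout
W=cloud(pickle.load(open('top0.pkl','rb')));print('green',W[320,255],W[325,258])
s=readout.get_state();R=s['tcp_rot'];p=s['eef_pos'];print(p)
C=np.array([.4761,.3177]);d=-R[:2,1];d/=np.linalg.norm(d);t=C-.046*d
D=np.array([t[0]-p[0],t[1]-p[1],0]);print('d',d,np.degrees(np.arctan2(d[1],d[0])),'tgt',t,'tool mm',(R.T@D*1000).round(1))
E
```

```text
t: 11.98
eef_pos: [0.453, 0.2681, 0.1357]
tcp_rot: [[0.267, -0.963, 0.033], [-0.961, -0.263, 0.081], [-0.069, -0.053, -0.996]]
force: [-0.5, 0.8, -0.4]
opening: 0.004
green [0.35419662 0.25411687 0.05591461] [0.34667283 0.25457964 0.01672376]
[0.45303491 0.26809382 0.13566881]
d [0.9646261  0.26362186] 15.285079664731722 tgt [0.4317272  0.30557339] tool mm [-41.7  10.7   2.3]
```

```bash
python3 -m pendant '[[[2,4,0],[0,0,0],0],[[0,0,0],[-14,3.5,0],0],[[0,0,0],[-14,3.5,0],0],[[0,0,0],[-14,3.5,0],0],[[0,0,0],[0,0,0],0],[[0,0,0],[0,0,0],0]]'
python3 look.py 6
python3 - <<'E'
from h import *
from bench import readout
s=readout.get_state();R=s['tcp_rot'];p=s['eef_pos'];print(p,R.round(3))
C=np.array([.4761,.3177]);d=-R[:2,1];d/=np.linalg.norm(d);t=C-.042*d
D=np.array([t[0]-p[0],t[1]-p[1],.0475-p[2]]);print('d',d,np.degrees(np.arctan2(d[1],d[0])),'tgt',t,'tool mm',(R.T@D*1000).round(1))
E
```

```text
t: 12.72
eef_pos: [0.4321, 0.3059, 0.1347]
tcp_rot: [[0.259, -0.962, 0.084], [-0.966, -0.258, 0.022], [0.0, -0.087, -0.996]]
force: [-1.4, -0.5, -1.1]
opening: 0.0
12.725 [0.43208839 0.30587927 0.13473145] [-1.36 -0.48 -1.07]
wrist {'plinth': (0.477, 0.3178, 0.0391, 12680), 'foot': (0.4758, 0.3172, 0.02, 3563), 'egg': (0.4759, 0.3175, 0.0131, 2067)}
scene {'plinth': (0.4789, 0.3181, 0.0407, 704), 'foot': (0.4768, 0.3173, 0.0203, 316), 'egg': (0.4773, 0.3138, 0.012, 96)}
[0.43223301 0.30563104 0.13476097] [[ 0.258 -0.962  0.084]
 [-0.966 -0.257  0.022]
 [ 0.    -0.087 -0.996]]
d [0.96607582 0.25825861] 14.96675934058708 tgt [0.43552482 0.30685314] tool mm [-0.3  4.1 87.2]
```

View pics/wrist6.png

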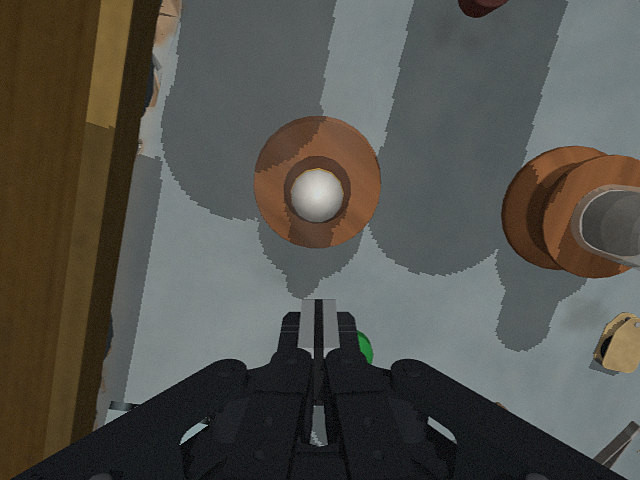

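```bash
python3 -m pendant '[[[0,0,0],[0,1.5,25],0],[[0,0,0],[0,1.1,25],0],[[0,0,0],[0,1,20],0],[[0,0,0],[0,0.5,17],0],[[0,0,0],[0,0,0],0],[[0,0,0],[0,0,0],0]]'
python3 look.py 7 wrist
python3 - <<'E'
from m import *
from bench import readout
s=readout.get_state();R=s['tcp_rot'];p=s['eef_pos']
o=meas(None,pickle.load(open('wrist7.pkl','rb')));C=np.array(o['foot'][:2]);P=np.array(o['plinth'][:2])
d=-R[:2,1];d/=np.linalg.norm(d);n=np.array([d[1],-d[0]])
print('C-tcp along,lat',(C-p[:2])@d*1e3,(C-p[:2])@n*1e3,'P-C',(P-C)@d*1e3,(P-C)@n*1e3)
E
```

```text
t: 13.58
eef_pos: [0.4358, 0.307, 0.0485]
tcp_rot: [[0.258, -0.962, 0.085], [-0.966, -0.257, 0.023], [-0.0, -0.088, -0.996]]
force: [-1.0, -0.4, 0.6]
opening: 0.003
13.575 [0.43583947 0.30701231 0.04852094] [-0.96 -0.4   0.62]
wrist {'plinth': (0.4721, 0.318, 0.044, 42160), 'foot': (0.4759, 0.3175, 0.0199, 9739), 'egg': (0.4764, 0.3175, 0.013, 6310)}
C-tcp along,lat 41.34095089697635 0.2896565179094524 P-C -3.541624674062549 -1.4652285378298906
```

```bash
python3 -m pendant '[[[0,0,0],[0,-3,0.26],0],[[0,0,0],[0,-3,0.26],0],[[0,0,0],[0,-2,0.18],0],[[0,0,0],[0,-1,0.09],0],[[0,0,0],[0,-1,0.09],0],[[0,0,0],[0,-1,0.09],0],[[0,0,0],[0,-1,0.09],0],[[0,0,0],[0,-0.4,0.04],0],[[0,0,0],[0,0,0],0],[[0,0,0],[0,0,0],0]]'
python3 look.py 8 wrist
python3 -m pendant '[[[0,0,0],[0,2,-0.17],0],[[0,0,0],[0,4,-0.35],0],[[0,0,0],[0,5,-0.43],0],[[0,0,0],[0,6,-0.52],0],[[0,0,0],[0,0,-20],0],[[0,0,0],[0,0,-40],0],[[0,0,0],[0,0,-40],0],[[0,0,0],[0,0,0],0],[[0,0,0],[0,0,0],0]]'
python3 look.py 9
```

```text
t: 14.88
eef_pos: [0.4475, 0.31, 0.0477]
tcp_rot: [[0.258, -0.962, 0.085], [-0.966, -0.257, 0.022], [0.0, -0.088, -0.996]]
force: [-0.6, 0.6, 0.5]
opening: -0.002
14.875 [0.44749896 0.31001116 0.04774582] [-0.57  0.64  0.5 ]
wrist {'plinth': (0.4711, 0.3177, 0.045, 45180), 'foot': (0.4628, 0.3155, 0.0345, 24044), 'egg': (0.4774, 0.3178, 0.0132, 6218)}
t: 16.05
eef_pos: [0.4222, 0.3032, 0.1466]
tcp_rot: [[0.259, -0.962, 0.084], [-0.966, -0.258, 0.022], [0.0, -0.087, -0.996]]
force: [-0.2, -0.4, -0.4]
opening: -0.0
16.05 [0.42221055 0.30319691 0.1466427 ] [-0.2  -0.45 -0.37]
wrist {'plinth': (0.4771, 0.3178, 0.0391, 11875), 'foot': (0.4768, 0.3175, 0.02, 3328), 'egg': (0.4771, 0.3177, 0.013, 1907)}
scene {'plinth': (0.4777, 0.3179, 0.0408, 702), 'foot': (0.4773, 0.3169, 0.0201, 318), 'egg': (0.4773, 0.317, 0.0126, 99)}
```

View pics/wrist9.png

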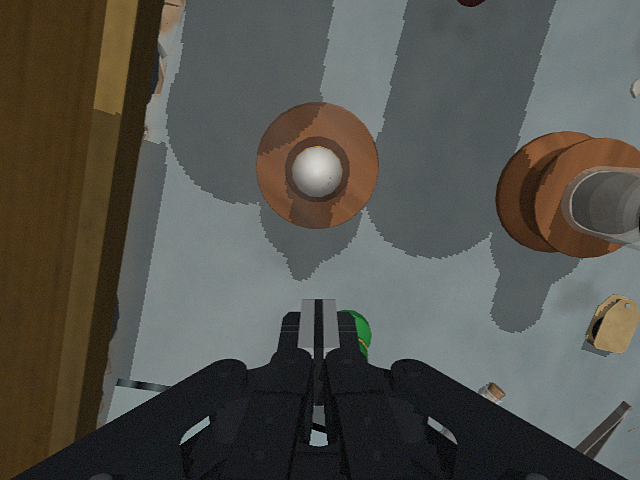

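View pics/scene9.png

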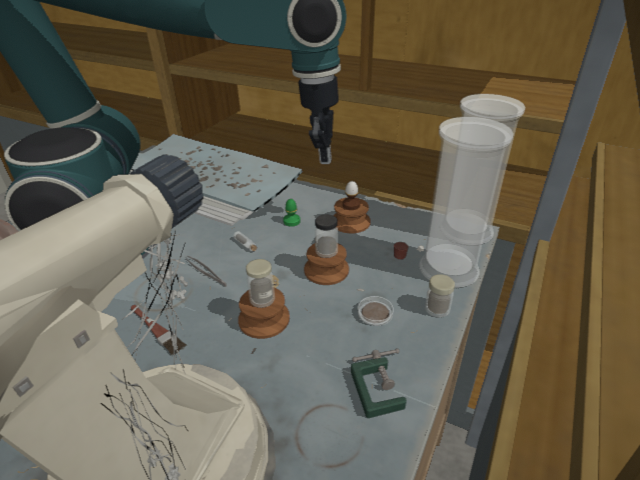

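The wrist view shows the plinth at (317,165) with the egg at (317,172) over its concentric foot. In the scene view the cup stands upright at (351,200), and the jars, dish and stopper look untouched. The fingers are clear, so I'll compare the bystanders once and hand in.

```bash
python3 - <<'E'
from h import *
from bench import ctrl
a=pickle.load(open('scene0.pkl','rb'))['img'];b=pickle.load(open('scene9.pkl','rb'))['img']
d=cv2.absdiff(a,b).max(2)
for n,(u0,v0,u1,v1) in dict(pale=(240,258,285,310),dark=(310,215,345,262),dish=(355,293,398,328),stopper=(390,240,410,260),lens_area=(268,270,285,292)).items():print(n,np.percentile(d[v0:v1,u0:u1],[50,99]))
print(ctrl.close_job())
E
```

```text
pale [1. 5.]
dark [ 1.   40.56]
dish [1. 2.]
stopper [1. 2.]
lens_area [1. 2.]
the job is handed in; nothing more can be done
None
```

The egg cup now stands upright in the middle of its plinth, and I handed the job in at about 16 s of the 48 s allowed. I moved it with the shut fingertips low against the foot: one push of about 16 mm in three stages, then a second light tap of about 1 mm to trim it.

- **Centring:** the last wrist view put the foot at (0.4768, 0.3175) and the plinth centre at (0.4771, 0.3178), about 0.4 mm apart. The scene camera gave about 1 mm, but its view of the plinth is coarser. The egg sits directly over the foot, so the cup is upright. The fingers were clear of everything when I handed in.
- **Force:** every reading I took stayed within about 2 N, which is sensor noise level.
- **Bystanders:** before-and-after pictures showed no change at the pale jar, dish, stopper or the visible part of the lens. The dark jar's crop had a few changed pixels. I put these down to the changed background or shadow seen through and beside it, because the jar looked unmoved in the view and nothing came near it. I did not check it any further.

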